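# Get the first-aid case out from behind the supply carton

## Task

The small white first-aid case is kept in one bay of the low plywood shelf, shut in by a cardboard carton. Slide the carton aside along the front of the shelf, keeping it upright, until it is clear of the case; only then draw the case out and set it down gently, upright, on the flat folder. Then slide the carton back to where it stood, square to the shelf in front of that bay, and leave the round tin, the jug and the tumblers as they are.

Things in the scene. Friction and masses are not known exactly. Their poses are not given: they have to be found in the camera images.
- riser: low fixed plywood shelf unit, 130 deep (its x) x 325 wide (its y) x 62 mm high, standing on the table; roof board 12 mm thick (underside at 50 mm), back board on its +x side, three 15 mm uprights making two bays side by side, each 140 mm wide and open to -x (towards the robot), centred at y = +77.5 and -77.5 mm. Origin: centre of its footprint at table height; z up. Front edge of the roof at x = -65 mm. Its position and yaw vary a little; it cannot move.
- carton_mid (a point): centre of the closed cardboard carton (brown, a paper strip over its top), 90 (x) x 150 (y) x 75 mm high, about 0.45 kg; loose on the table just in front of the bay that holds the case, some 10 to 20 mm from the case's handle. Too wide to grasp; its friction on the table varies. Its centre is 37.5 mm above the table; x roughly along the shelf's x, z up.
- case_mid (a point): centre of the main block of the first-aid case, a loose white plastic case 90 (x) x 60 (y) x 42 mm high, about 0.22 kg, lying in either one of the two bays; the point is 21 mm above its underside. Its handle end (-x) faces the robot; at the start about 20 mm of the body and the whole handle stick out in front of the shelf's roof, the rest is under the roof.
- case_handle (a point): middle of the front bar of the case's rigid, flat, level loop handle, 91 mm to -x of the case's centre, 25 mm above its underside. The grey round bar is 12 mm thick and runs along the case's y; the loop is 52 mm wide over its side bars' centres and between bar and body is a hole, open from above, 40 mm (x) by 40 mm (y). Same axes as the case.
- folder_top (a point): middle of the upper face of a flat plain A5 folder fixed on the table, 210 (x) x 140 (y) x 5 mm thick; z up. It lies to the left or to the right of the shelf, the jug on the other side.
- tin: bystander: round flat metal tin, 76 mm diameter, 38 mm high, loose in the other bay. Origin under its centre. Leave alone.
- jug: bystander: clear plastic jug, about 90 mm diameter, 150 mm high, with a handle on its +y side, on the opposite side from the folder. Origin under its centre. Leave alone.
- tumbler0: bystander: red tumbler, 68 mm across the rim, 110 mm high, nearer to the robot than the jug. Origin under its centre. Leave alone.
- tumbler1: bystander: red tumbler like the other, beyond the jug. Origin under its centre. Leave alone.
Mind the look-alikes: they are no part of the job. Of the things that look like the part that bears carton_mid, the middle-sized one is meant.

How it is judged:
On the way, in this order (a step that is already met when the one before it is completed fails the run):
1. the carton is slid aside, its centre more than 100 mm to the side of the case's centre, while the case has not yet been moved more than 50 mm ((y of carton_mid in the frame of case_mid above 0.1 m or y of carton_mid in the frame of case_mid below -0.1 m) and distance of case_mid from where it was at the start of the episode below 0.05 m), for 0.2 s.
2. the case stands on the folder, upright and let go (x of case_mid in the frame of folder_top between -0.105 and 0.105 m and y of case_mid in the frame of folder_top between -0.07 and 0.07 m and height (world z) of case_mid below 0.032 m and angle between case_mid's own z axis and vertical below 0.1 rad and contact force between the fingers and case below 0.3 N and linear speed of case below 0.02 m/s), for 0.2 s.
At the end, for the whole second after the job is handed in: The case rests on the folder, its centre over the folder, upright (within 0.1 rad), released and still; the carton stands upright and still within 30 mm of where it began, square to the shelf within 0.17 rad (all of step 2 and distance of carton_mid from where it was at the start of the episode below 0.03 m and angle between the x axis of carton_mid and the x axis of riser, either way round below 0.17 rad and angle between carton_mid's own z axis and vertical below 0.1 rad and linear speed of carton below 0.02 m/s); the robot touches nothing.
It fails at once if the round tin moved more than 20 mm (distance of tin from where it was at the start of the episode above 0.02 m).
It fails at once if the jug or a tumbler moved more than 20 mm (distance of any of jug, tumbler0, tumbler1 from where it was at the start of the episode above 0.02 m).
It fails at once if the carton tipped more than 0.35 rad (angle between carton_mid's own z axis and vertical above 0.35 rad).
It fails at once if the case set down hard on the folder (over 40 N) (contact force between case and folder above 40 N).
It also fails if it takes over 72 s, if anything falls off the work surface, if the arm or the gripper's body presses on something with over 40 N, if the wrist force passes 120 N, or if a joint passes its speed limit or range.

## Robot

A 6-joint arm with a two-finger parallel gripper is mounted at the origin on the work surface. World frame = base frame: x ahead of the robot, y to its left, z up, the work surface at z = 0. Lengths are in m, angles in rad, forces in N, time in s.
With the tool pointing down it reaches from about 0.3 to 0.75 m from the base axis. Payload 8.5 kg.
Tool frame: the origin (TCP) lies at the very end of the fingers, on their centre line; the grasp point (between the pads) lies 19 mm behind it; z points along the fingers, y is the line along which they close (so a half turn about z gives the same grasp; the last joint's range is limited). The gripper opens to 88 mm and grips with 3 to 60 N. Pads are 18 mm wide; open, the fingers measure 123 mm over their backs; the gripper's body (75 mm by 187 mm) begins 45 mm behind the grasp point.
Start: joints at [-1.444, 0.381, 1.297, -0, 1.464, -0.215], TCP at [0.184, -0.518, 0.239] pointing down, gripper open.
Joint ranges: [-3.11, 3.11], [-0.89, 2.33], [0.22, 2.48], [-1.42, 4.56], [0.17, 2.85], [-2.88, 2.88]. Speed limits (rad/s): [2.39, 2.39, 3.14, 3.14, 3.14, 3.14].

## Interface

Orientations are given as a unit quaternion [w, x, y, z].
In Python, from station import get_obs, cams, workorder, finder gives the robot as it stands. The module is installed in compiled form; this text tells all that it offers.
- The arm moves only by the tool drive_tool, never from a script. Its argument "series" is a list of rows, each a list of 6 numbers: the shift along the tool's x, y, z as a fraction of full scale, then the turn, a rotation vector about the tool's x, y, z as a fraction of full scale. A call has 1 to 20 rows; each row is the pose to reach, as a shift and turn from the pose commanded when the call began, along the tool's axes at that moment, turning the shorter way round; what a row does not reach only later rows make up. Full scale, the value 1, is 15 cm for a shift and pi rad for a turn. A row lasts 1/10 s, in which the tool goes at most 50 mm and 8.59 degrees, less where a joint would pass 70% of its speed; a pose out of reach is approached as far as the arm can. A call with a number of a shift or a turn outside -1 to 1 is refused whole. A call with a gripper value outside its range is refused whole. "gripper" is the opening in per cent of the stroke, from 0 (shut) to 100 (fully open), set as the call begins (left out, the last holds). The fingers move at their own pace and stop on an object; "newtons" is the grip in N (left out, the last holds). Time passes only in rows, so rows that repeat a pose let the fingers close. It gives the time, the measured TCP pose, the force, the opening and the grip force at its end, in the units of the state.
- get_obs(): the state, without advancing time (a new reading comes with each control period).
- cams.grab_frame(name): name is "scene" or "top" or "wrist"; returns the picture (480x640x3 uint8, blue, green, red); there is no depth.
- cams.camera_info(name): a dict with "fovy" (degrees; the focal length in pixels is half the picture's height over the tangent of half this angle, whatever the lens; pixels are square), "cx", "cy" (the principal point, pixels), "rvec" (rotation vector, rad) and "tvec" (3), from world to camera coordinates, as OpenCV has them. Camera axes: x right, y down, z forward; pixel columns grow to the right and rows downward; lengths in m; the calibration is good to about 2 mm. A picture is of the moment at which its call begins: read the wrist's pose just before it. camera_info takes no time and is no camera call; for the wrist camera it gives the pose at the moment of the call.
- workorder.sign_off(): hands the job in; it is judged then, once.
Trained networks look in the newest picture that a camera, given by its name, has taken for a name from the list of things; names that differ only in an ending like _2 or _b are one class to them, and where a whole thing is asked for, a point or a joint stands for the part that bears it (a point fixed in the world has none). Each returns a list of dicts, best first, with "conf" (0 to 1); they miss things now and then, are a little off and sometimes report something else, mostly with a low value. They report only what shows in the picture. A call takes as long as a camera call. They do not tell look-alikes from the thing itself.
- finder.cut_out(camera, query): "mask" (480x640 bool, what is visible of it) and "box" ([centre column, centre row, width, height] in pixels, round what is visible of it).
The state is a dict: "t": time; "joint_positions": joint angles; "joint_vel": joint speeds; "joint_torque": joint torques, N m; "eef_pos": TCP position; "ee_rot": TCP orientation; "force": force on the tool from outside, world axes, zero at the start; "wrist_torque": the same for the moment, N m; "finger_gap": finger opening in m; "finger_force": force on a finger pad.
Only numpy, scipy, OpenCV 4.12 (cv2) and the standard library are available. Lean on these libraries where they do the work, as an engineer would, in place of code of your own. Each camera call takes 0.05 s, during which the arm holds its last target. There are 200 camera calls.

## Working session

There is one attempt and no reset: what is moved stays moved. The work goes in short steps, Python scripts to look and compute and a tool call to move; the robot and the scene stay as the last step left them, time stands still between calls to the robot, and variables do not carry over. Pictures are saved under pics/ and viewed, at most 10 in all, crops included, and the job is handed in when it is done.

Besides the shell and the picture viewer there is one more tool, called after "Request:" in YAML: its name, and indented under it one key for each argument. drive_tool: Moves the arm, as the interface text tells. Shift numbers are shares of 15 cm and turn numbers shares of pi rad, none past 1 either way. Its arguments: {"type":"object","properties":{"series":{"type":"array"},"gripper":{"type":"number"},"newtons":{"type":"number"}},"required":["series"]}

```bash
mkdir -p pics; cat > h.py <<'E'
import numpy as np, cv2
from station import get_obs, cams, workorder, finder
def K(n):
    i=cams.camera_info(n); f=240/np.tan(np.radians(i['fovy'])/2)
    return np.array([[f,0,i['cx']],[0,f,i['cy']],[0,0,1]]),cv2.Rodrigues(np.array(i['rvec'],float))[0],np.array(i['tvec'],float).ravel()
def px2w(n,uv,z,c=None):
    k,R,t=c or K(n); o=-R.T@t
    d=(R.T@np.linalg.inv(k)@np.c_[np.atleast_2d(uv),np.ones(len(np.atleast_2d(uv)))].T).T
    return o+d*((z-o[2])/d[:,2])[:,None]
def w2px(n,p):
    k,R,t=K(n); q=(k@(R@np.atleast_2d(p).T+t[:,None])).T; return q[:,:2]/q[:,2:]
E
python3 - <<'E'
from h import *
for n in ['top','scene']:
    im=cams.grab_frame(n); cv2.imwrite(f'pics/{n}0.png',im)
    k,R,t=K(n); print(n,k[0,0],-R.T@t,R[2])
    for q in ['carton_mid','case_mid','case_handle','folder_top','riser','tin','jug','tumbler0']:
        print(q,[(round(d['conf'],2),np.round(d['box']).tolist()) for d in finder.cut_out(n,q)[:4]])
E
```

```text
top 600.4810353155425 [ 2.37309527e-01 -1.17460851e-03  1.22946358e+00] [ 0.22162737 -0.01588211 -0.97500209]
carton_mid [(0.77, [328.0, 256.0, 81.0, 54.0]), (0.75, [424.0, 331.0, 72.0, 129.0]), (0.65, [426.0, 206.0, 48.0, 67.0])]
case_mid [(0.65, [321.0, 211.0, 28.0, 36.0])]
case_handle [(0.71, [323.0, 207.0, 32.0, 35.0]), (0.61, [245.0, 197.0, 30.0, 8.0]), (0.53, [327.0, 257.0, 80.0, 49.0])]
folder_top [(0.73, [509.0, 208.0, 88.0, 103.0])]
riser [(0.88, [289.0, 166.0, 161.0, 70.0])]
tin [(0.72, [244.0, 200.0, 29.0, 8.0])]
jug [(0.92, [108.0, 247.0, 80.0, 59.0])]
tumbler0 [(0.69, [110.0, 194.0, 49.0, 45.0]), (0.59, [112.0, 310.0, 52.0, 28.0]), (0.53, [321.0, 211.0, 30.0, 37.0])]
scene 456.2950526419945 [ 0.83493996 -0.4086263   0.91495832] [-0.31226481  0.4047799  -0.85944396]
carton_mid [(0.94, [159.0, 264.0, 133.0, 106.0]), (0.8, [286.0, 247.0, 76.0, 81.0]), (0.6, [250.0, 344.0, 62.0, 53.0])]
case_mid [(0.89, [322.0, 272.0, 31.0, 30.0]), (0.38, [376.0, 280.0, 143.0, 148.0])]
case_handle [(0.65, [322.0, 273.0, 40.0, 33.0])]
folder_top [(0.74, [186.0, 418.0, 132.0, 125.0])]
riser [(0.9, [378.0, 279.0, 144.0, 152.0])]
tin [(0.45, [408.0, 134.0, 46.0, 76.0])]
jug [(0.72, [408.0, 132.0, 47.0, 73.0]), (0.62, [321.0, 274.0, 34.0, 35.0]), (0.33, [368.0, 115.0, 27.0, 50.0])]
tumbler0 [(0.94, [453.0, 158.0, 35.0, 45.0]), (0.56, [367.0, 114.0, 27.0, 47.0])]
```

View pics/top0.png

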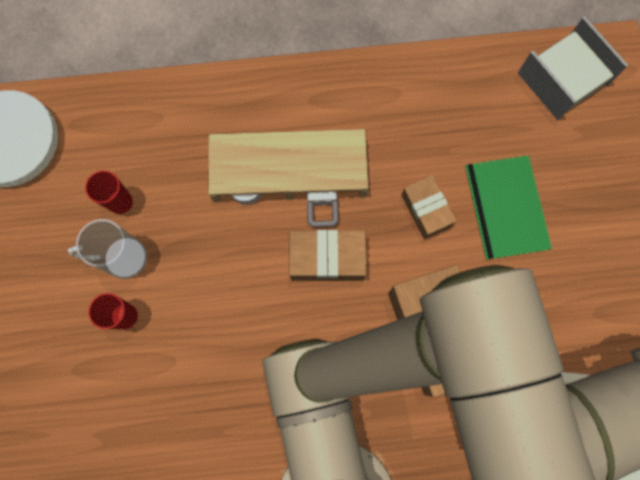

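View pics/scene0.png

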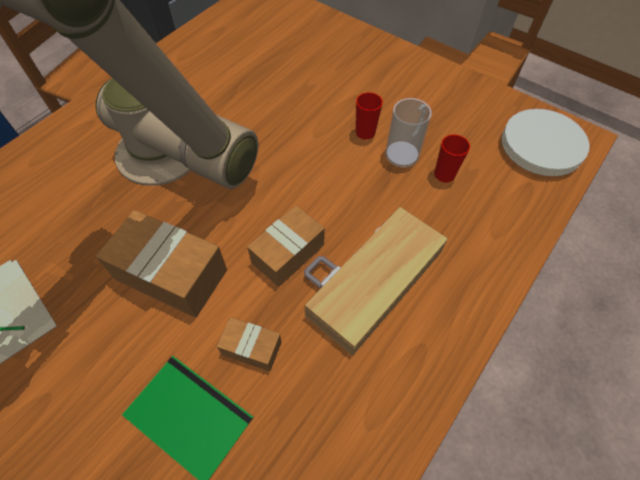

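The top view shows three taped cartons: the middle-sized one at (328,256) directly in front of the white case (321,207), a small one at (428,206), and a large one at (425,300), partly under the arm. The one at (328,256) fits: it is middle-sized and shuts in the case. I'll confirm it in an enlarged crop and measure.

```bash
python3 - <<'E'
from h import *
print(cams.camera_info('top').keys(), cams.camera_info('wrist'))
im=cv2.imread('pics/top0.png'); c=im[110:310,190:450]; cv2.imwrite('pics/crop1.png',cv2.resize(c,None,fx=3,fy=3,interpolation=cv2.INTER_CUBIC))
cams.grab_frame('top')
for q,z in [('carton_mid',.075),('folder_top',.005),('riser',.062),('case_handle',.025),('jug',.0),('tumbler0',0)]:
    for d in finder.cut_out('top',q)[:3]:
        m=d['mask'].astype(np.uint8); p=np.argwhere(m)[:,::-1].astype(np.float32)
        b=cv2.boxPoints(cv2.minAreaRect(p)); w=px2w('top',b,z)
        print(q,round(d['conf'],2),np.round(b).tolist(),np.round(w[:,:2],3).tolist(),'c',np.round(w.mean(0),3),'L',np.round([np.linalg.norm(w[0]-w[1]),np.linalg.norm(w[1]-w[2])],3))
print(get_obs())
E
```

```text
dict_keys(['fovy', 'cx', 'cy', 'rvec', 'tvec']) {'fovy': 61.184823830903895, 'cx': 314.427073899445, 'cy': 244.44723392219962, 'rvec': array([-2.36059762,  1.66472475,  0.24944912]), 'tvec': array([-0.54953117, -0.03991891,  0.39048408])}
carton_mid 0.89 [[376.0, 389.0], [392.0, 257.0], [459.0, 265.0], [442.0, 397.0]] [[0.201, -0.094], [0.446, -0.158], [0.416, -0.284], [0.173, -0.215]] c [ 0.309 -0.188  0.075] L [0.253 0.13 ]
carton_mid 0.75 [[398.0, 191.0], [431.0, 173.0], [458.0, 223.0], [425.0, 241.0]] [[0.579, -0.187], [0.609, -0.258], [0.501, -0.295], [0.472, -0.226]] c [ 0.54  -0.241  0.075] L [0.077 0.115]
carton_mid 0.66 [[288.0, 280.0], [290.0, 228.0], [367.0, 230.0], [366.0, 282.0]] [[0.423, 0.048], [0.526, 0.037], [0.506, -0.115], [0.404, -0.1]] c [ 0.465 -0.032  0.075] L [0.103 0.152]
folder_top 0.81 [[464.0, 164.0], [529.0, 149.0], [551.0, 248.0], [486.0, 262.0]] [[0.644, -0.346], [0.663, -0.491], [0.444, -0.498], [0.427, -0.359]] c [ 0.544 -0.424  0.005] L [0.146 0.219]
folder_top 0.47 [[88.0, 293.0], [137.0, 293.0], [137.0, 328.0], [88.0, 328.0]] [[0.451, 0.464], [0.44
[... 1179 characters left out ...]
'joint_positions': array([-1.44432242e+00,  3.80611481e-01,  1.29740888e+00,  3.00650544e-05,
        1.46358816e+00, -2.15303217e-01]), 'joint_vel': array([ 0.00059917,  0.00246692, -0.00028284,  0.00090111,  0.00016449,
       -0.00052559]), 'joint_torque': array([ 2.19221624e-05, -4.37803531e+01, -2.24727631e+01,  7.13042007e-02,
        3.15594440e-02, -1.04241138e-05]), 'eef_pos': array([ 0.18434042, -0.51817138,  0.23873923]), 'ee_rot': array([-7.26707796e-06,  9.85434322e-01,  1.70056449e-01,  1.52839395e-05]), 'force': array([ 0.44846982, -0.20358081,  0.57725598]), 'wrist_torque': array([ 0.01561157, -0.01088137,  0.05290898]), 'finger_force': 0.0, 'finger_gap': 0.08806679152259857}
```

View pics/crop1.png

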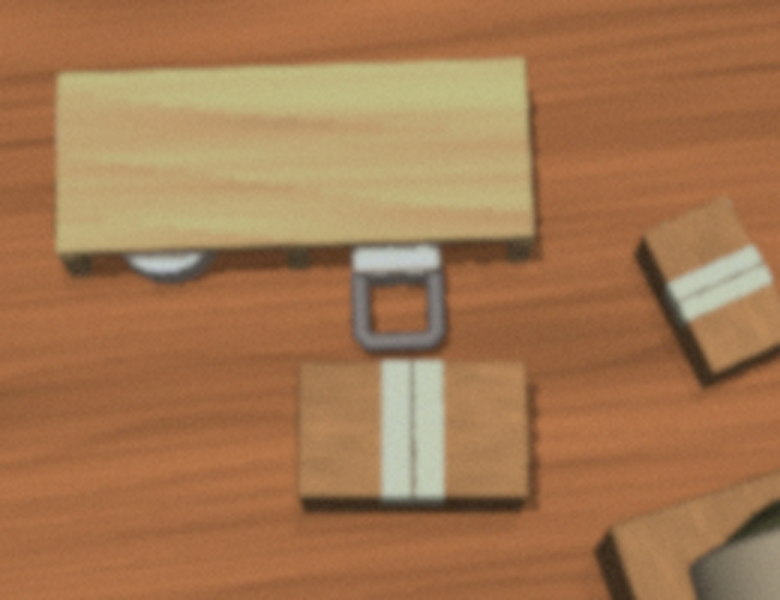

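The crop confirms it: the carton's top face spans crop (300–527, 361–497), i.e. full picture (290–366, 230–276). The case's handle bar is at crop (399,343), just behind it. The tin is in the left bay at crop (170,262).

```bash
python3 - <<'E'
from h import *
def show(n,pts,z,f=lambda p:np.array(p)/3.+[190,110]):
    w=px2w('top',f(pts),z)[:,:2]; print(n,np.round(w,3).tolist(),'c',np.round(w.mean(0),4),'L',np.round(np.linalg.norm(w-np.roll(w,-1,0),axis=1),3))
    d=w[0]-w[1]; d2=w[-1]-w[-2] if len(w)>3 else d
    print('  ydir yaw deg',np.round([np.degrees(np.arctan2(-e[0],e[1])) for e in (d,d2)],2))
show('carton',[(300,361),(527,361),(527,497),(302,497)],.075)
show('riser',[(58,73),(524,59),(533,238),(57,252)],.062)
show('bar',[(354,343),(444,343)],.025)
show('bodyfront top',[(352,273),(441,272)],.042)
show('folder',[(469,165),(529,156),(551,248),(490,259)],.005,lambda p:np.array(p,float))
show('small',[(643,242),(727,198),(790,338),(710,374)],.05)
show('large top left',[(610,535),(780,480)],.09)
E
```

```text
carton [[0.521, 0.036], [0.505, -0.113], [0.415, -0.102], [0.431, 0.043]] c [ 0.4681 -0.0336] L [0.15  0.091 0.146 0.091]
  ydir yaw deg [-6.15 -6.12]
riser [[0.747, 0.184], [0.722, -0.138], [0.593, -0.128], [0.618, 0.193]] c [0.6697 0.0276] L [0.323 0.13  0.322 0.129]
  ydir yaw deg [-4.39 -4.43]
bar [[0.542, -0.0], [0.536, -0.062]] c [ 0.5388 -0.0313] L [0.062 0.062]
  ydir yaw deg [-6.16 -6.16]
bodyfront top [[0.587, -0.004], [0.581, -0.065]] c [ 0.5843 -0.0345] L [0.061 0.061]
  ydir yaw deg [-5.51 -5.51]
folder [[0.641, -0.357], [0.647, -0.489], [0.443, -0.497], [0.433, -0.368]] c [ 0.5409 -0.4278] L [0.132 0.205 0.13  0.208]
  ydir yaw deg [2.73 4.17]
small [[0.585, -0.204], [0.61, -0.266], [0.508, -0.293], [0.489, -0.236]] c [ 0.5481 -0.2497] L [0.066 0.106 0.06  0.102]
  ydir yaw deg [22.14 18.3 ]
large top left [[0.383, -0.15], [0.407, -0.262]] c [ 0.3948 -0.2061] L [0.115 0.115]
  ydir yaw deg [11.8 11.8]
```

```bash
cat >> h.py <<'E'
from scipy.spatial.transform import Rotation as Rn
def go(p,a=None,rot=None):
    """shift (frac of .15) and turn (frac of pi) from commanded~measured pose to tool-down pose at p, tool x at angle a deg"""
    o=get_obs(); q=o['ee_rot']; R=Rn.from_quat([q[1],q[2],q[3],q[0]])
    s=R.inv().apply(np.array(p)-o['eef_pos'])/.15
    T=R if a is None else Rn.from_euler('z',a,degrees=True)*Rn.from_euler('x',180,degrees=True)
    print('at',np.round(o['eef_pos'],4),'shift',np.round(s,3),'turn',np.round((R.inv()*T).as_rotvec()/np.pi,4),'t',o['t'])
def fitbox(n,mask,x0,h=None,L=None):
    """fit upright box to a mask's hull corners: x=[cx,cy,yaw,(lx,ly,h)]"""
    from scipy.optimize import minimize
    def sil(x):
        c,s=np.cos(x[2]),np.sin(x[2]); P=[[x[0]+c*a*x[3]/2-s*b*x[4]/2,x[1]+s*a*x[3]/2+c*b*x[4]/2,z] for a in(-1,1) for b in(-1,1) for z in(0,x[5])]
        m=np.zeros((480,640),np.uint8); cv2.fillConvexPoly(m,np.round(cv2.convexHull(w2px(n,P).astype(np.float32))*16).astype(int),1,cv2.LINE_8,4); return m>0
    full=lambda v: np.r_[v,L] if L is not None else v
    f=lambda v: -(sil(full(v))&mask).sum()/(sil(full(v))|mask).sum()
    x0=np.array(x0,float); S=np.vstack([x0]+[x0+d for d in np.diag([.03,.03,.2,.04,.04,.03][:len(x0)])])
    r=minimize(f,x0,method='Nelder-Mead',options=dict(initial_simplex=S,maxiter=400,xatol=1e-4,fatol=1e-4)); return full(r.x),-r.fun
E
python3 - <<'E'
from h import *
cams.grab_frame('scene')
for d in finder.cut_out('scene','carton_mid')[:3]:
    u=d['box'][:2]; w=px2w('scene',u,.04)[0]
    print(np.round(u),fitbox('scene',d['mask'],[w[0],w[1],0.1,.12,.16,.08]))
go([.33,-.42,.20],40)
E
```

```text
[251. 345.] (array([ 0.55597634, -0.25844649,  0.3457749 ,  0.09632566,  0.05211452,
        0.09112435]), np.float64(0.955114372032801))
[285. 244.] (array([ 0.470085  , -0.03852497, -0.10715823,  0.07998051,  0.14456449,
        0.08791092]), np.float64(0.9723060049355635))
[160. 262.] (array([ 0.29258119, -0.23568074,  0.21322854,  0.21215259,  0.1273634 ,
        0.10660052]), np.float64(0.9902055622732769))
at [ 0.1844 -0.5182  0.2387] shift [ 1.134 -0.291  0.258] turn [ 0.     -0.     -0.1134] t 1.35
```

Request:
drive_tool:
  series:
    - [0.3,-0.1,0,0,0,-0.03]
    - [0.6,-0.2,0,0,0,-0.07]
    - [0.9,-0.3,0,0,0,-0.11]
    - [1,-0.35,0,0,0,-0.15]
    - [1,-0.4,0,0,0,-0.19]
    - [1,-0.4,0,0,0,-0.2]
  gripper: 34

```text
t: 1.95
eef_pos: [0.306, -0.4103, 0.2389]
ee_rot: [-0.0, 0.883, 0.469, 0.0]
force: [0.9, -0.3, 0.6]
finger_gap: 0.0425
finger_force: 0.0
```

```bash
python3 - <<'E'
from h import *
print(get_obs()['finger_gap']); go([.485,-.13,.16],84.5)
E
```

```text
0.04248237075261085
at [ 0.306  -0.4103  0.2389] shift [ 2.216 -0.059  0.526] turn [-0.     -0.     -0.1588] t 1.95
```

Request:
drive_tool:
  series:
    - [0.3,0,0,0,0,-0.04]
    - [0.6,0,0,0,0,-0.08]
    - [0.9,0,0,0,0,-0.12]
    - [1,0,0,0,0,-0.16]
    - [1,0,0,0,0,-0.16]
    - [1,0,0,0,0,-0.16]

```text
t: 2.55
eef_pos: [0.3902, -0.288, 0.2388]
ee_rot: [0.0, 0.742, 0.671, -0.0]
force: [-1.0, -0.5, 0.5]
finger_gap: 0.0298
finger_force: 0.0
```

```bash
python3 - <<'E'
from h import *
print(get_obs()['finger_gap']); go([.485,-.13,.16],84.5)
E
```

```text
0.029752464734108253
at [ 0.3902 -0.288   0.2388] shift [1.112 0.522 0.525] turn [ 0.      0.0001 -0.0016] t 2.55
```

Request:
drive_tool:
  series:
    - [0.3,0.15,0.1,0,0,0]
    - [0.6,0.3,0.25,0,0,0]
    - [0.9,0.45,0.4,0,0,0]
    - [1,0.52,0.5,0,0,0]
    - [1,0.52,0.5,0,0,0]
    - [1,0.52,0.5,0,0,0]

```text
t: 3.15
eef_pos: [0.4825, -0.147, 0.1636]
ee_rot: [-0.0, 0.742, 0.671, -0.0]
force: [-0.6, -0.9, 0.5]
finger_gap: 0.0299
finger_force: 0.0
```

```bash
python3 - <<'E'
from h import *
go([.485,-.13,.025],84.5)
for n in ['wrist','top']:
    cv2.imwrite(f'pics/{n}1.png',cams.grab_frame(n))
E
```

```text
at [ 0.4825 -0.147   0.1636] shift [0.115 0.006 0.924] turn [-0.0002  0.0001 -0.0013] t 3.15
```

View pics/wrist1.png

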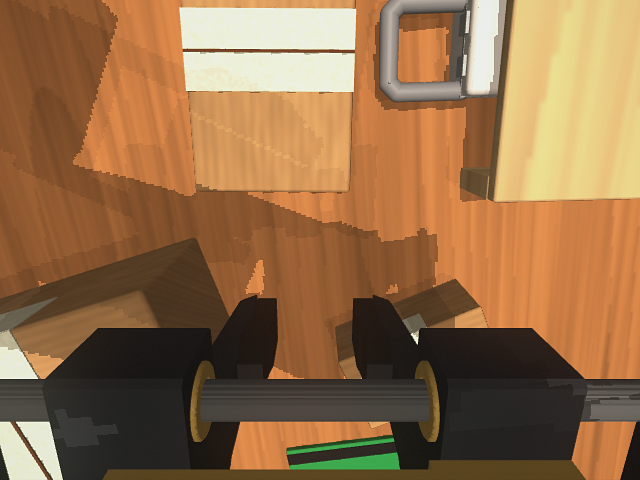

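The wrist view shows the carton's right top edge from (197,192) to (350,191), the handle loop with its bar at column ~390 and right side bar at row ~92, and the large carton's nearest top corner at (195,238). There's free floor between the carton and the fingers.

```bash
python3 - <<'E'
from h import *
for n,p,z in [('carton edge',[(197,192),(350,191)],.075),('carton strip row50',[(183,50),(355,52)],.075),('large corner',[(195,238)],.1),('handle bar outer',[(381,30),(383,85)],.025),('side bar low outer',[(400,101),(460,99)],.025),('body front-low',[(467,97)],.042),('roof edge',[(510,20),(494,201)],.062)]:
    print(n,np.round(px2w('wrist',p,z),4).tolist())
E
```

```text
carton edge [[0.4185, -0.1048, 0.075], [0.5074, -0.1132, 0.075]]
carton strip row50 [[0.4251, -0.0295, 0.075], [0.5156, -0.0396, 0.075]]
large corner [[0.4205, -0.1258, 0.1]]
handle bar outer [[0.5382, -0.0217, 0.025], [0.5378, -0.0544, 0.025]]
side bar low outer [[0.5485, -0.0654, 0.025], [0.5881, -0.0682, 0.025]]
body front-low [[0.5867, -0.0676, 0.042]]
roof edge [[0.6026, -0.0304, 0.062], [0.5967, -0.1307, 0.062]]
```

```bash
python3 - <<'E'
from h import *
print(px2w('wrist',[(195,238)],0),px2w('wrist',[(143,291)],.1),px2w('wrist',[(228,318)],0))
print(cams.camera_info('wrist')['tvec'], w2px('wrist',[[.48,-.12,.025]]))
go([.485,-.127,.025],84.5)
E
```

```text
[[ 0.38720919 -0.15152359  0.        ]] [[ 0.38562704 -0.15341685  0.1       ]] [[ 0.40187135 -0.22389918  0.        ]]
[-0.49551913 -0.11195579  0.2898302 ] [[306.13758404 192.57668616]]
at [ 0.4825 -0.1477  0.1644] shift [0.14  0.002 0.929] turn [ 0.0003  0.0003 -0.0016] t 3.25
```

Request:
drive_tool:
  series:
    - [0.13,0,0,0,0,0]
    - [0.13,0,0.3,0,0,0]
    - [0.13,0,0.6,0,0,0]
    - [0.13,0,0.8,0,0,0]
    - [0.13,0,0.92,0,0,0]
    - [0.13,0,0.92,0,0,0]
    - [0.13,0,0.92,0,0,0]

```text
t: 3.95
eef_pos: [0.4848, -0.1278, 0.0267]
ee_rot: [0.001, 0.742, 0.671, 0.0]
force: [0.2, 0.2, 0.4]
finger_gap: 0.0299
finger_force: 0.0
```

Request:
drive_tool:
  series:
    - [0.04,0,0,0,0,0]
    - [0.08,0,0,0,0,0]
    - [0.14,0,0,0,0,0]
    - [0.2,0,0,0,0,0]
    - [0.26,0,0,0,0,0]
    - [0.32,0,0,0,0,0]
    - [0.38,0,0,0,0,0]
    - [0.44,0,0,0,0,0]
    - [0.5,0,0,0,0,0]
    - [0.56,0,0,0,0,0]
    - [0.62,0,0,0,0,0]
    - [0.68,0,0,0,0,0]
    - [0.74,0,0,0,0,0]
    - [0.8,0,0,0,0,0]
    - [0.86,0,0,0,0,0]
    - [0.91,0,0,0,0,0]
    - [0.95,0,0,0,0,0]
    - [0.98,0,0,0,0,0]
    - [1,0,0,0,0,0]
    - [1,0,0,0,0,0]

```text
t: 5.95
eef_pos: [0.4991, 0.0232, 0.0256]
ee_rot: [-0.0, 0.741, 0.672, 0.0]
force: [0.6, 1.0, -0.5]
finger_gap: 0.0298
finger_force: 0.0
```

```bash
python3 - <<'E'
from h import *
im=cams.grab_frame('scene'); cv2.imwrite('pics/s2.png',im)
for d in finder.cut_out('scene','carton_mid')[:3]:
    u=d['box'][:2]; w=px2w('scene',u,.04)[0]
    print(np.round(u),d['conf'],fitbox('scene',d['mask'],[w[0],w[1],-0.1],L=[.09,.15,.075]))
E
```

```text
[332. 200.] 0.87 (array([ 0.48393125,  0.13854936, -0.14725482,  0.09      ,  0.15      ,
        0.075     ]), np.float64(0.37635054021608644))
[250. 345.] 0.81 (array([ 0.5546698 , -0.2375331 , -0.24679093,  0.09      ,  0.15      ,
        0.075     ]), np.float64(0.4764924557183468))
[160. 264.] 0.71 (array([ 0.26895111, -0.23551928,  0.13567616,  0.09      ,  0.15      ,
        0.075     ]), np.float64(0.4871580456337355))
```

View pics/s2.png

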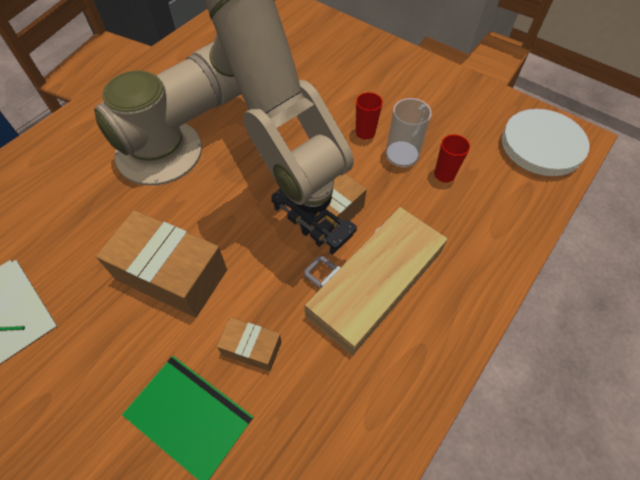

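The carton slid square and upright to about y = +0.11, and nothing else moved. The handle is free at scene (322,272). I'll retreat and go above the handle.

Request:
drive_tool:
  series:
    - [-0.1,0,0,0,0,0]
    - [-0.2,0,-0.1,0,0,0]
    - [-0.3,0,-0.4,0,0,0]
    - [-0.38,0.15,-0.7,0,0,0]
    - [-0.4,0.3,-0.8,0,0,0]
    - [-0.4,0.32,-0.8,0,0,0]
    - [-0.4,0.32,-0.8,0,0,0]

```text
t: 6.75
eef_pos: [0.5404, -0.0414, 0.1445]
ee_rot: [-0.001, 0.741, 0.672, -0.0]
force: [0.4, 0.0, -0.7]
finger_gap: 0.0301
finger_force: 0.0
```

```bash
python3 - <<'E'
from h import *
go([.543,-.033,.014],85)
im=cams.grab_frame('wrist'); cv2.imwrite('pics/w3.png',im)
print(np.round(w2px('wrist',[[.543,-.033,.025],[.5,.1,.075]])))
E
```

```text
at [ 0.5404 -0.0414  0.1445] shift [0.057 0.013 0.87 ] turn [-0.0006 -0.0002 -0.0035] t 6.75
[[318. 226.]
 [199. -15.]]
```

View pics/w3.png

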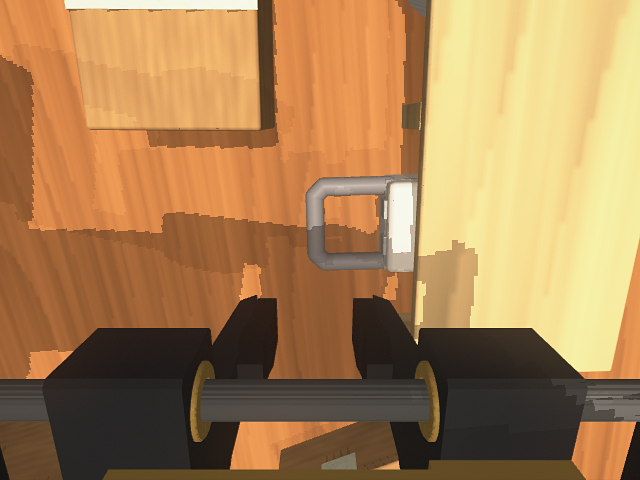

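The wrist view shows the handle's front bar at columns 307–324, rows 178–270 (centre (315,224)), with the hole from column 324 to 382. My estimate projects to (318,226), which agrees to about 2 mm.

```bash
python3 - <<'E'
from h import *
w=px2w('wrist',[(315.5,224),(307,190),(307,258),(383,224)],.025);print(np.round(w,4))
w2=px2w('wrist',[(87,130),(259,129)],.075);print('carton edge',np.round(w2,4))
w3=px2w('wrist',[(429,10),(414,300)],.062);print('roof',np.round(w3,4),np.degrees(np.arctan2(w3[1]-w3[0],1)[0]))
go([w[0][0],w[0][1],.014],85)
E
```

```text
[[ 0.5414 -0.0315  0.025 ]
 [ 0.5381 -0.0081  0.025 ]
 [ 0.5333 -0.055   0.025 ]
 [ 0.5866 -0.0359  0.025 ]]
carton edge [[0.4312 0.0415 0.075 ]
 [0.5188 0.0334 0.075 ]]
roof [[ 0.6094  0.0818  0.062 ]
 [ 0.5978 -0.0758  0.062 ]] -0.6624799304594421
at [ 0.5397 -0.0411  0.144 ] shift [0.064 0.008 0.867] turn [-0.0012 -0.0003 -0.0034] t 6.8
```

Request:
drive_tool:
  series:
    - [0.06,0.01,0,0,0,0]
    - [0.06,0.01,0.25,0,0,0]
    - [0.06,0.01,0.5,0,0,0]
    - [0.06,0.01,0.7,0,0,0]
    - [0.06,0.01,0.8,0,0,0]
    - [0.06,0.01,0.86,0,0,0]
    - [0.06,0.01,0.86,0,0,0]

```text
t: 7.5
eef_pos: [0.5426, -0.0321, 0.0156]
ee_rot: [-0.001, 0.741, 0.672, -0.001]
force: [-0.3, -0.5, 0.5]
finger_gap: 0.0296
finger_force: 0.0
```

Request:
drive_tool:
  series:
    - [0,0,0,0,0,0]
    - [0,0,0,0,0,0]
    - [0,0,0,0,0,0]
    - [0,0,0,0,0,0]
    - [0,0,0,0,0,0]
  gripper: 0
  newtons: 45

```text
t: 8.0
eef_pos: [0.5435, -0.0328, 0.0172]
ee_rot: [0.0, 0.741, 0.672, 0.0]
force: [-1.9, 1.7, 4.7]
finger_gap: 0.0105
finger_force: 44.9
```

Request:
drive_tool:
  series:
    - [0,-0.04,0,0,0,0]
    - [0,-0.1,0,0,0,0]
    - [0,-0.18,0,0,0,0]
    - [0,-0.26,0,0,0,0]
    - [0,-0.34,0,0,0,0]
    - [0,-0.42,0,0,0,0]
    - [0,-0.5,0,0,0,0]
    - [0,-0.58,0,0,0,0]
    - [0,-0.64,0,0,0,0]
    - [0,-0.7,0,0,0,0]
    - [0,-0.72,0,0,0,0]
    - [0,-0.72,0,0,0,0]
  newtons: 60

```text
t: 9.2
eef_pos: [0.4351, -0.0222, 0.0168]
ee_rot: [-0.001, 0.741, 0.672, -0.001]
force: [-3.8, -0.7, 7.1]
finger_gap: 0.01
finger_force: 59.9
```

Request:
drive_tool:
  series:
    - [0,0,-0.05,0,0,0]
    - [0,0,-0.15,0,0,0]
    - [0,0,-0.3,0,0,0]
    - [0,0,-0.45,0,0,0]
    - [0,0,-0.6,0,0,0]
    - [0,0,-0.75,0,0,0]
    - [0,0,-0.88,0,0,0]
    - [0,0,-0.97,0,0,0]
    - [0,0,-1,0,0,0]
    - [0,0,-1,0,0,0]

```text
t: 10.2
eef_pos: [0.4358, -0.0222, 0.1668]
ee_rot: [-0.0, 0.741, 0.672, -0.0]
force: [-0.1, -0.4, -2.5]
finger_gap: 0.0106
finger_force: 59.9
```

```bash
python3 - <<'E'
from h import *
print(get_obs()['finger_gap'],get_obs()['finger_force'])
a=cams.grab_frame('scene'); b=cams.grab_frame('wrist')
cv2.imwrite('pics/sw4.png',np.hstack([cv2.resize(a[60:460,60:460],(400,400)),cv2.resize(b,(400,300),interpolation=cv2.INTER_AREA)[:].copy() if 0 else cv2.copyMakeBorder(cv2.resize(b,(400,300)),50,50,0,0,0)]))
go([.45,-.42,.16],85)
E
```

```text
0.010622468509046213 59.93504047393799
at [ 0.4355 -0.0222  0.166 ] shift [-2.63   0.355  0.038] turn [-0.0006 -0.0001 -0.0034] t 10.3
```

View pics/sw4.png

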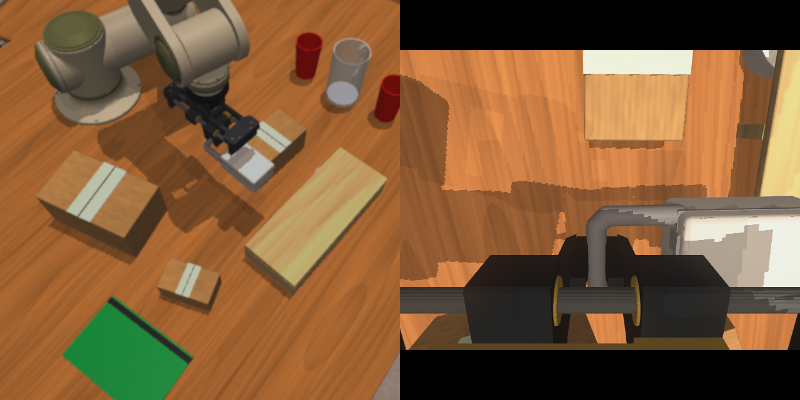

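The case hangs level from the handle (composite (245,160)) and is clear of the shelf and carton. Now I'll carry it over to the folder.

Request:
drive_tool:
  series:
    - [-0.08,0,0,0,0,0]
    - [-0.22,0,0,0,0,0]
    - [-0.4,0,0,0,0,0]
    - [-0.6,0.05,0,0,0,0]
    - [-0.8,0.1,0,0,0,0]
    - [-1,0.15,0,0,0,0]

```text
t: 10.9
eef_pos: [0.4433, -0.1757, 0.1661]
ee_rot: [-0.001, 0.741, 0.671, -0.0]
force: [0.6, 0.1, -2.6]
finger_gap: 0.0102
finger_force: 59.9
```

Request:
drive_tool:
  series:
    - [-0.2,0.05,0,0,0,0]
    - [-0.4,0.1,0,0,0,0]
    - [-0.6,0.15,0,0,0,0]
    - [-0.8,0.2,0,0,0,0]
    - [-1,0.2,0,0,0,0]

```text
t: 11.4
eef_pos: [0.4585, -0.3281, 0.1658]
ee_rot: [-0.001, 0.741, 0.672, -0.0]
force: [0.2, 0.7, -3.2]
finger_gap: 0.0102
finger_force: 59.9
```

Request:
drive_tool:
  series:
    - [-0.2,0,0,0,0,0]
    - [-0.4,0,0,0,0,0]
    - [-0.55,0,0.05,0,0,0]
    - [-0.62,0,0.2,0,0,0]
    - [-0.62,0,0.4,0,0,0]
    - [-0.62,0,0.55,0,0,0]
    - [-0.62,0,0.62,0,0,0]
    - [-0.62,0,0.65,0,0,0]
    - [-0.62,0,0.65,0,0,0]
    - [-0.62,0,0.65,0,0,0]

```text
t: 12.4
eef_pos: [0.4501, -0.419, 0.0702]
ee_rot: [0.001, 0.741, 0.672, -0.0]
force: [0.5, 0.6, -2.6]
finger_gap: 0.0103
finger_force: 59.9
```

```bash
python3 - <<'E'
from h import *
a=cams.grab_frame('scene'); cv2.imwrite('pics/s5.png',cv2.resize(a[250:480,60:400],None,fx=2.3,fy=2.3))
go([.45,-.42,.023],85); print(np.round(get_obs()['force'],1))
print('folder ctr',w2px('scene',[[.541,-.428,.005]]))
cams.grab_frame('top')
for n in ['scene','top']:
  for d in finder.cut_out(n,'folder_top')[:1]:
    print(d['conf'],np.round(px2w(n,d['box'][:2],.005),3))
E
```

```text
at [ 0.4502 -0.419   0.0704] shift [-0.006 -0.001  0.316] turn [ 0.0004  0.0005 -0.0034] t 12.45
[-0.1  0.6 -2.7]
folder ctr [[186.77340208 415.32638091]]
0.71 [[0.636 0.444 0.005]]
0.92 [[ 0.561 -0.405  0.005]]
```

View pics/s5.png

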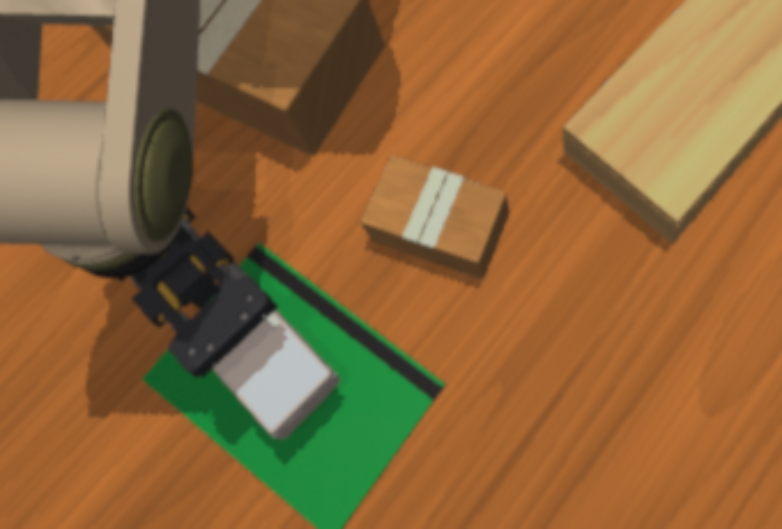

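The case hangs level over the middle of the folder (crop (280,380)), about 48 mm up. I'll lower it slowly.

Request:
drive_tool:
  series:
    - [0,0,0.06,0,0,0]
    - [0,0,0.12,0,0,0]
    - [0,0,0.18,0,0,0]
    - [0,0,0.22,0,0,0]
    - [0,0,0.25,0,0,0]
    - [0,0,0.27,0,0,0]
    - [0,0,0.285,0,0,0]
    - [0,0,0.295,0,0,0]
    - [0,0,0.305,0,0,0]
    - [0,0,0.31,0,0,0]
    - [0,0,0.315,0,0,0]
    - [0,0,0.32,0,0,0]
    - [0,0,0.32,0,0,0]

```text
t: 13.9
eef_pos: [0.4496, -0.4188, 0.0219]
ee_rot: [0.0, 0.741, 0.672, -0.0]
force: [-4.0, 0.3, 4.7]
finger_gap: 0.0101
finger_force: 59.9
```

Request:
drive_tool:
  series:
    - [0,0,0,0,0,0]
    - [0,0,0,0,0,0]
    - [0,0,0,0,0,0]
    - [0,0,0,0,0,0]
    - [0,0,0,0,0,0]
  gripper: 34

```text
t: 14.4
eef_pos: [0.4499, -0.4185, 0.0211]
ee_rot: [-0.0, 0.741, 0.672, 0.0]
force: [-0.6, 0.0, -0.2]
finger_gap: 0.0298
finger_force: 0.0
```

Request:
drive_tool:
  series:
    - [0,0,-0.06,0,0,0]
    - [0,0,-0.2,0,0,0]
    - [0,0,-0.4,0,0,0]
    - [0,0,-0.7,0,0,0]
    - [0,0,-1,0,0,0]
    - [0,0,-1,0,0,0]
    - [0,0,-1,0,0,0]

```text
t: 15.1
eef_pos: [0.4499, -0.4186, 0.1725]
ee_rot: [0.001, 0.741, 0.672, -0.0]
force: [-0.4, -0.4, -0.8]
finger_gap: 0.0299
finger_force: 0.0
```

```bash
python3 - <<'E'
from h import *
a=cams.grab_frame('scene'); b=cams.grab_frame('wrist')
cv2.imwrite('pics/sw6.png',np.hstack([a[80:480,60:460],cv2.copyMakeBorder(cv2.resize(b,(400,300)),50,50,0,0,0)]))
go([.5,.23,.17],85)
E
```

```text
at [ 0.4494 -0.4181  0.1702] shift [ 4.333 -0.087  0.009] turn [-0.0005 -0.0005 -0.0034] t 15.2
```

View pics/sw6.png

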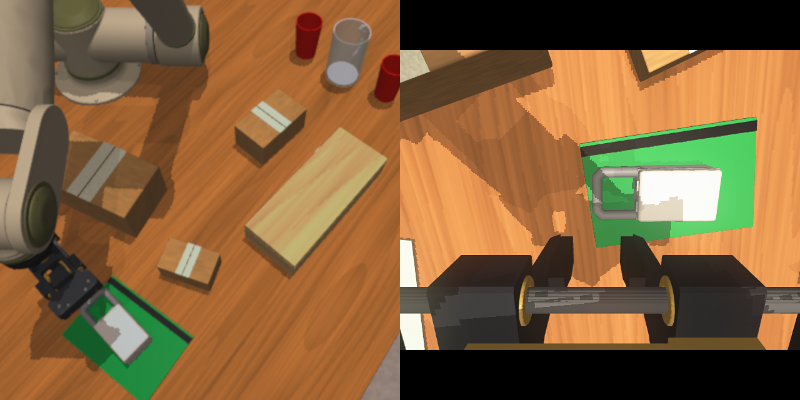

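The case sits upright and free on the folder (left (118,325), right (660,190)). Next I'll go over to the carton's far (+y) side.

Request:
drive_tool:
  series:
    - [0.3,0,0,0,0,0]
    - [0.6,0,0,0,0,0]
    - [0.8,0,0,0,0,0]
    - [1,0,0,0,0,0]
  gripper: 45

```text
t: 15.6
eef_pos: [0.464, -0.2674, 0.1699]
ee_rot: [-0.001, 0.741, 0.672, -0.0]
force: [-0.4, -0.4, 1.1]
finger_gap: 0.0396
finger_force: 0.0
```

Request:
drive_tool:
  series:
    - [0.3,0,0,0,0,0]
    - [0.6,0,0,0,0,0]
    - [0.8,0,0,0,0,0]
    - [1,0,0,0,0,0]

```text
t: 16.0
eef_pos: [0.4786, -0.1182, 0.1701]
ee_rot: [-0.001, 0.741, 0.672, -0.0]
force: [-0.7, 0.0, 0.8]
finger_gap: 0.0399
finger_force: 0.0
```

Request:
drive_tool:
  series:
    - [0.3,0,0,0,0,0]
    - [0.6,0,0,0,0,0]
    - [0.8,0,0,0,0,0]
    - [1,0,0,0,0,0]

```text
t: 16.4
eef_pos: [0.4932, 0.031, 0.17]
ee_rot: [-0.001, 0.741, 0.672, -0.001]
force: [0.6, -0.1, 0.3]
finger_gap: 0.0397
finger_force: 0.0
```

Request:
drive_tool:
  series:
    - [0.3,0,0,0,0,0]
    - [0.6,0,0,0,0,0]
    - [0.8,0,0,0,0,0]
    - [1,0,0,0,0,0]
    - [1,0,0,0,0,0]

```text
t: 16.9
eef_pos: [0.5078, 0.1812, 0.1698]
ee_rot: [-0.001, 0.74, 0.673, -0.001]
force: [-0.7, -0.6, 0.5]
finger_gap: 0.0395
finger_force: 0.0
```

```bash
python3 - <<'E'
from h import *
L=[.09,.15,.075]
for n in ['top','scene']:
    cams.grab_frame(n)
    for d in finder.cut_out(n,'carton_mid')[:3]:
        w=px2w(n,d['box'][:2],.04)[0]; print(n,np.round(d['box']),*fitbox(n,d['mask'],[w[0],w[1],-.09],L=L))
go([.488,.218,.17],84.7)
E
```

```text
top [256. 257.  74.  50.] [ 0.48254515  0.10189408 -0.10716196  0.09        0.15        0.075     ] 0.8128275517843774
top [428. 207.  48.  63.] [ 0.55623364 -0.24173165 -0.88558247  0.09        0.15        0.075     ] 0.48759124087591244
top [442. 331. 109. 126.] [ 0.27082567 -0.24562077 -1.4210908   0.09        0.15        0.075     ] 0.49662946181898554
scene [329. 207.  74.  74.] [ 0.4802634   0.10882002 -0.08765184  0.09        0.15        0.075     ] 0.9652020053081687
scene [160. 263. 131. 110.] [ 0.26808902 -0.23416     0.04804985  0.09        0.15        0.075     ] 0.4870879447816256
scene [248. 345.  66.  52.] [ 0.55947725 -0.24390289 -0.80355592  0.09        0.15        0.075     ] 0.49016178399650195
at [0.5083 0.1776 0.1706] shift [ 0.255 -0.161  0.004] turn [-0.0004  0.0002 -0.002 ] t 17.1
```

Request:
drive_tool:
  series:
    - [0.15,-0.1,0,0,0,0]
    - [0.25,-0.16,0,0,0,0]
    - [0.25,-0.16,0.2,0,0,0]
    - [0.25,-0.16,0.5,0,0,0]
    - [0.25,-0.16,0.75,0,0,0]
    - [0.25,-0.16,0.9,0,0,0]
    - [0.25,-0.16,0.97,0,0,0]
    - [0.25,-0.16,0.97,0,0,0]
    - [0.2,-0.16,0.97,0,0,0]
    - [0.15,-0.16,0.97,0,0,0]
    - [0.15,-0.16,0.97,0,0,0]

```text
t: 18.2
eef_pos: [0.4872, 0.2023, 0.0268]
ee_rot: [0.0, 0.741, 0.671, 0.001]
force: [-0.3, 0.4, -0.2]
finger_gap: 0.0398
finger_force: 0.0
```

```bash
python3 - <<'E'
from h import *
go([.473,.05,.025],84.7)
E
```

```text
at [0.4872 0.2023 0.0268] shift [-1.02   0.006  0.012] turn [ 0.0005 -0.0001 -0.0021] t 18.2
```

Request:
drive_tool:
  series:
    - [-0.03,0,0,0,0,0]
    - [-0.07,0,0,0,0,0]
    - [-0.13,0,0,0,0,0]
    - [-0.19,0,0,0,0,0]
    - [-0.25,0,0,0,0,0]
    - [-0.31,0,0,0,0,0]
    - [-0.37,0,0,0,0,0]
    - [-0.43,0,0,0,0,0]
    - [-0.49,0,0,0,0,0]
    - [-0.55,0,0,0,0,0]
    - [-0.61,0,0,0,0,0]
    - [-0.67,0,0,0,0,0]
    - [-0.73,0,0,0,0,0]
    - [-0.79,0,0,0,0,0]
    - [-0.85,0,0,0,0,0]
    - [-0.91,0,0,0,0,0]
    - [-0.95,0,0,0,0,0]
    - [-0.98,0,0,0,0,0]
    - [-1,0,0,0,0,0]
    - [-1,0,0,0,0,0]

```text
t: 20.2
eef_pos: [0.472, 0.0536, 0.0256]
ee_rot: [-0.0, 0.741, 0.672, -0.0]
force: [-0.1, 0.4, -0.6]
finger_gap: 0.0396
finger_force: 0.0
```

Request:
drive_tool:
  series:
    - [0.1,0,0,0,0,0]
    - [0.25,0,0,0,0,0]
    - [0.35,0,-0.2,0,0,0]
    - [0.5,0,-0.5,0,0,0]
    - [0.7,0,-0.8,0,0,0]
    - [0.7,0,-1,0,0,0]
    - [0.7,0,-1,0,0,0]

```text
t: 20.9
eef_pos: [0.4839, 0.1595, 0.1797]
ee_rot: [0.003, 0.74, 0.672, 0.003]
force: [1.0, -0.2, -0.8]
finger_gap: 0.0398
finger_force: 0.0
```

```bash
python3 - <<'E'
from h import *
L=[.09,.15,.075]
im=cams.grab_frame('top'); cv2.imwrite('pics/top7.png',im)
for n in ['top','scene']:
    im=cams.grab_frame(n)
    for d in finder.cut_out(n,'carton_mid')[:3]:
        w=px2w(n,d['box'][:2],.04)[0]
        if abs(w[1])<.15: print(n,np.round(d['box']),*fitbox(n,d['mask'],[w[0],w[1],-.09],L=L))
cv2.imwrite('pics/s7.png',im)
a=cv2.imread('pics/scene0.png')
cv2.imwrite('pics/cmp7.png',np.hstack([a[180:480,100:500],im[180:480,100:500]]))
E
```

```text
top [326. 256.  84.  54.] [ 0.47034414 -0.02972612 -0.10648153  0.09        0.15        0.075     ] 0.9639798488664988
scene [285. 246.  78.  79.] [ 0.46655265 -0.03309928 -0.07314772  0.09        0.15        0.075     ] 0.9569313593539704
```

View pics/cmp7.png

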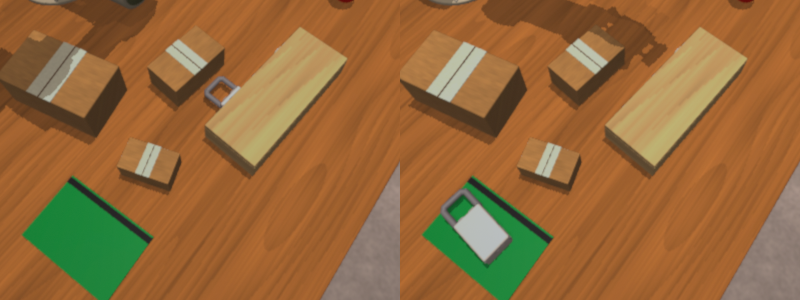

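The before/after pair matches. The carton is back at crop (187,66), where it began, to within about 5 mm, and square to the shelf. The case stands on the folder at right crop (478,228), and the arm is clear.

```bash
python3 -c "
from h import *
print(workorder.sign_off())"
```

```text
the job is handed in; nothing more can be done
None
```

The job is handed in at about 21 s of the allowed 72 s: the case stands upright and released on the folder, the carton is back square in front of its bay about 5 mm from where it started, and I saw no sign that the tin, jug or tumblers moved, though I didn't measure them at the end; the sign-off returned no verdict.

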